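# Clamp a clay tile for carving with a click-clutch knob

### The job

Gently lay the fired terracotta tile flat on the wooden bed of the tile clamp, centred and lengthwise between the steel stop and the steel jaw. Then turn the black knob clockwise (seen from above) until its slip clutch gives its first click, with the jaw holding the tile firmly against the stop, and stop there: a second click is over-tight. Let go and leave everything else where it is.

Things in the scene. Friction and masses are not known exactly. Their poses are not given: they have to be found in the camera images.
- tile: The terracotta (brown-red) fired tile, 90 x 60 x 14 mm, about 0.15 kg, lying flat on a wooden drying board (board top about 18 mm above the table). Origin: centre of its underside; x along its 90 mm length, y across its 60 mm width, z up. It looks the same turned half round.
- white_tile: A white tile of the same size, on the same board, end to end with the terracotta one (about 25 mm gap); either may be at either end. Not to be moved.
- clamp: The tile clamp, screwed to the table. Origin: on the table under the bed; x runs along the bed from the stop to the jaw and knob, z up. Grey base plate 280 x 90 x 10 mm (x from -115 to 165 mm). Blue housing 64 x 64 mm at x = 115 mm, top 50 mm above the table, carrying the knob.
- bed: The wooden bed, top 40 mm above the table, 40 mm wide, from x = -95 to 60 mm. Origin: on its top, above the clamp's origin; x as the clamp's. A tile on it overhangs 10 mm each side, where fingers have room down to the base plate (30 mm below the bed's top).
- stop: The stop at the bed's end, set at a different place along the bed each time. Origin: on the table right under its steel pad's face (before it is pressed); x as the clamp's. Pad 44 mm wide, top 12.5 mm above the bed. The pad is sprung and gives way up to 14 mm under the clamping force; how stiffly differs each time. The dark block behind it is fixed.
- jaw_open (a point): Middle of the face of the moving steel jaw where it starts, fully open, 7.5 mm above the bed; x as the clamp's. The jaw is 44 mm wide, 14 mm thick, top 14 mm above the bed. Room between the stop's pad and the open jaw: 96 to 102 mm. The knob drives the jaw towards the stop, about 7 mm per radian (34 mm at most); it pushes a loose tile along until it meets the stop's pad.
- knob_grip (a point): On the knob's upright axis at the height to grip, 86 mm above the table. The black knob is an upright bar 50 mm long (x, towards its white-topped end), 14 mm thick (y), top 94 mm above the table, on a disc 48 mm wide whose top is 64 mm above the table. Turning clockwise seen from above closes the jaw and takes about 0.26 N m.
- knob_mark (a point): White-topped end of the knob's bar, 25 mm from its axis, over a red line on the steel collar beneath (62 mm wide, turns with the spindle). Torque climbs to about 0.5 N m 0.3 to 1.9 rad after the tile meets the stop; then the clutch clicks: the knob slips ahead of the collar and the torque falls to near zero within 0.2 rad. Each click leaves the white end 0.39 rad further ahead.
- tell_tale (a point): Top of a 5 mm red pin in the black end of the knob's bar, 19 mm from the axis; flush with the bar's top (94 mm above the table) at the start, 8 mm above the knob_grip point. It rises only 0.5 mm with each click, so feel for the click instead. 0.39 rad after the first click comes a second. Let go, the clamp holds its set. At a standstill the hand feels less torque than while turning.
- red_bowl: Red plastic bowl, 130 mm wide, 60 mm tall. Not to be moved.
- glaze_blue: Blue glaze jar, 52 mm diameter, 110 mm tall. Not to be moved.
- glaze_green: Green glaze jar, 52 mm diameter, 110 mm tall. Not to be moved.
- cup: Pale unglazed cup, 72 mm diameter, 80 mm tall. Not to be moved.
- spatula: Wooden-handled spatula, 200 mm long, lying on the table. Not to be moved.
- brush: Brush, 180 mm long, lying on the table. Not to be moved.
There are look-alikes about, which are no part of the job. What is meant by the tile is not yellow, and is the smaller of those in its own colour.

How it is judged:
By the outcome, as a careful person would: the job done as asked, in the order asked, and still so for the second after the job is handed in, with the robot touching nothing.
It also fails if it takes over 72 s, if anything falls off the work surface, if the arm or the gripper's body presses on something with over 40 N, if the wrist force passes 120 N, or if a joint passes its speed limit or range.

### The arm

A 6-joint arm with a two-finger parallel gripper is mounted at the origin on the work surface. World frame = base frame: x ahead of the robot, y to its left, z up, the work surface at z = 0. Lengths are in m, angles in rad, forces in N, time in s.
With the tool pointing down it reaches from about 0.275 to 0.85 m from the base axis. Payload 5.2 kg.
Tool frame: the origin (TCP) lies midway between the tips of the shut fingers; the grasp point (between the pads) lies 19 mm behind it (arm.hold_point_z is the distance from the TCP to the grasp point, in m); z points along the fingers, y is the line along which they close (so a half turn about z gives the same grasp; the last joint's range is limited). The gripper opens to 85 mm and grips with 20 to 120 N. Pads are 22 mm wide; open, the fingers measure 114 mm over their backs; the gripper's body (76 mm by 85 mm) begins 54 mm behind the grasp point. The pads swing forward as they close: fully open they stand 13 mm farther back than shut.
Start: joints at [-1.391, 0.259, 1.535, -0, 1.348, -0.203], TCP at [0.205, -0.51, 0.231] pointing down, gripper open.
Joint ranges: [-3.14, 3.14], [-0.91, 2.08], [0.19, 2.58], [-1.22, 4.36], [0.22, 2.71], [-3.12, 3.12]. Speed limits (rad/s): [2.57, 2.57, 3.14, 3.14, 3.14, 3.14].

### API

Orientations are given as a rotation vector (axis times angle).
In Python, from bench import arm gives the robot as it stands. The module is installed in compiled form; this text tells all that it offers.
- The arm moves only by the tool arm_command, never from a script. Its argument "series" is a list of rows, each a list of 3 entries, a list of its own where there are three numbers: the shift along the tool's x, y, z in cm, then the turn, a rotation vector about the tool's x, y, z in rad, then the gripper's target within -1 to 1 (shut at 1, half-way at 0, fully open at -1). A call has 1 to 5 rows; each row shifts and turns the commanded pose from where the row before left it, along the tool's axes as they then stand; what a row does not reach is not made up. A row lasts 1/10 s, in which the tool goes at most 50 mm and 8.59 degrees, less where a joint would pass 70% of its speed; a pose out of reach is approached as far as the arm can. A call with a gripper value outside its range is refused whole. The fingers move at their own pace and stop on an object; "grip_force" is the grip in N (left out, the last holds). Time passes only in rows, so rows that do not move let the fingers close. It gives the time, the measured TCP pose, the force, the opening and the grip force at its end, in the units of the state.
- arm.state(): the state, without advancing time (a new reading comes with each control period).
- arm.snapshot(name): name is "side" or "top" or "wrist"; returns a dict with "color" (384x512x3 uint8, red, green, blue), "fx", "fy", "cx", "cy" (pixels), "k1" (the pictures are not rectified: a ray, as slopes to the right and down, at radius r is drawn at 1 + k1 r^2 times it, then the intrinsics apply), "origin" and "rotation" of the camera in the world; the wrist camera has in their place "mount" (4x4, takes a point from camera to tool coordinates, whose origin is the TCP and whose axes are the flange's). Camera axes: x right, y down, z forward; pixel columns grow to the right and rows downward; lengths in m; the calibration is good to about 2 mm. A picture is of the moment at which its call begins: read the wrist's pose just before it. There is no depth.
- arm.close_job(): hands the job in; it is judged then, once.
The state is a dict: "time": time; "joints": joint angles; "qd": joint speeds; "joint_efforts": joint torques, N m; "tool_pos": TCP position; "orientation": TCP orientation; "force": force on the tool from outside, world axes, zero at the start; "wrist_torque": the same for the moment, N m; "gripper_width": opening from 0.0 (shut) to 1.0 (fully open); "gripper_force": force on a finger pad.
Only numpy, scipy, OpenCV 4.12 (cv2) and the standard library are available. Lean on these libraries where they do the work, as an engineer would, in place of code of your own. Each camera call takes 0.05 s, during which the arm holds its last target. There are 200 camera calls.

## Working session

There is one attempt and no reset: what is moved stays moved. The work goes in short steps, Python scripts to look and compute and a tool call to move; the robot and the scene stay as the last step left them, time stands still between calls to the robot, and variables do not carry over. Pictures are saved under pics/ and viewed, at most 10 in all, crops included, and the job is handed in when it is done.

Besides the shell and the picture viewer there is one more tool, called as name(argument=value, ...) on one line, values as JSON. arm_command: Moves the arm, as the interface text tells. Its arguments: {"type":"object","properties":{"series":{"type":"array","items":{"type":"array"}},"grip_force":{"type":"number"}},"required":["series"]}

```bash
mkdir -p pics
cat > h.py <<'E'
import numpy as np, cv2
from scipy.spatial.transform import Rotation as R
from bench import arm
def snap(n):
    st=arm.state(); s=arm.snapshot(n)
    if 'mount' in s:
        T=np.eye(4);T[:3,:3]=R.from_rotvec(st['orientation']).as_matrix();T[:3,3]=st['tool_pos']
        C=T@np.array(s['mount']); s['origin']=C[:3,3]; s['rotation']=C[:3,:3]
    return s
def dist(s): return np.array([s['k1'],0,0,0,0.])
def K(s): return np.array([[s['fx'],0,s['cx']],[0,s['fy'],s['cy']],[0,0,1.]])
def ray(s,px,z):
    p=cv2.undistortPoints(np.array(px,float).reshape(-1,1,2),K(s),dist(s)).reshape(-1,2)
    d=np.c_[p,np.ones(len(p))]@np.array(s['rotation']).T; o=np.array(s['origin'])
    return o+d*((z-o[2])/d[:,2])[:,None]
def proj(s,P):
    Rm=np.array(s['rotation']).T
    return cv2.projectPoints(np.array(P,float).reshape(-1,1,3),cv2.Rodrigues(Rm)[0],-Rm@np.array(s['origin']),K(s),dist(s))[0].reshape(-1,2)
def save(s,n,box=None,k=1):
    im=s['color'][:,:,::-1]
    if box: im=im[box[1]:box[3],box[0]:box[2]]
    cv2.imwrite('pics/'+n,cv2.resize(im,None,fx=k,fy=k,interpolation=cv2.INTER_CUBIC))
E
python3 - <<'E'
from h import *
import pickle
a=snap('top');b=snap('side');pickle.dump((a,b),open('s.pkl','wb'))
save(a,'top.png',k=1.5);save(b,'side.png',k=1.5)
print({k:v for k,v in a.items() if k!='color'},b['origin'],arm.state())
E
```

```text
{'fx': 456.5990591767393, 'fy': 456.5990591767393, 'cx': 248.43948514553895, 'cy': 187.50154928612056, 'k1': -0.16585145631814047, 'origin': array([0.34154629, 0.06187551, 1.66810224]), 'rotation': array([-2.13317003,  2.17965459, -0.14368774])} [0.43841071 1.00100004 0.65657986] {'time': 0.1, 'joints': array([-1.39081850e+00,  2.59273225e-01,  1.53596095e+00, -5.45025655e-05,
        1.34803518e+00, -2.02789337e-01]), 'qd': array([ 1.27627091e-04, -5.47404000e-05, -3.83129381e-03,  9.48973663e-04,
        1.26624863e-03, -7.49201193e-05]), 'joint_efforts': array([ 3.03104855e-03, -4.46974289e+01, -2.91248435e+01, -5.35248057e-05,
        6.17774160e-03,  3.94253470e-05]), 'tool_pos': array([ 0.20533999, -0.5097103 ,  0.23056127]), 'orientation': array([-3.08258325e+00, -5.97285168e-01,  5.34078332e-05]), 'force': array([-0.10254689, -0.14936981, -0.63397128]), 'wrist_torque': array([-0.0070338 , -0.03540223,  0.01740068]), 'gripper_force': 0.0, 'gripper_width': 1.0001135464246884}
```

```bash
sed -i "s/^    return s$/    else: s['rotation']=R.from_rotvec(s['rotation']).as_matrix()\n    return s/" h.py
python3 - <<'E'
import pickle
from h import *
a,b=pickle.load(open('s.pkl','rb'))
for s in (a,b): s['rotation']=R.from_rotvec(s['rotation']).as_matrix()
pickle.dump((a,b),open('s.pkl','wb'))
print(ray(a,[[256,192]],0))
E
```

```text
[[0.54068735 0.02537896 0.        ]]
```

View pics/top.png

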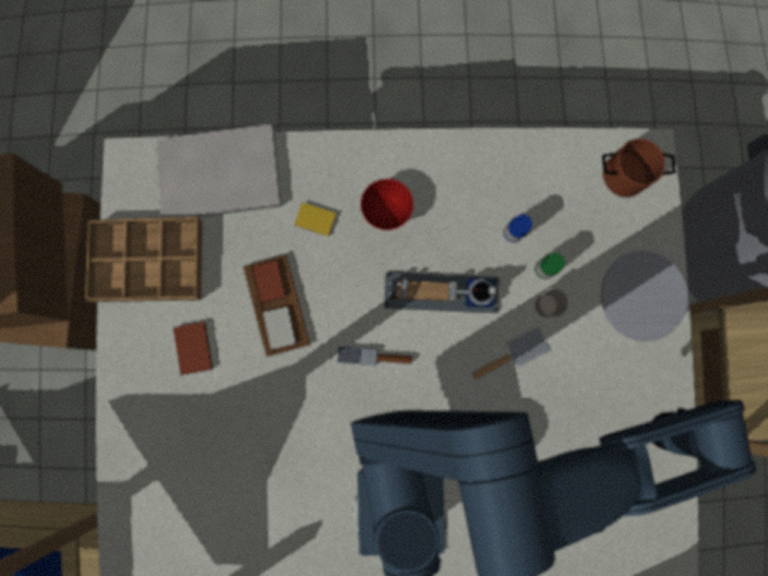

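View pics/side.png

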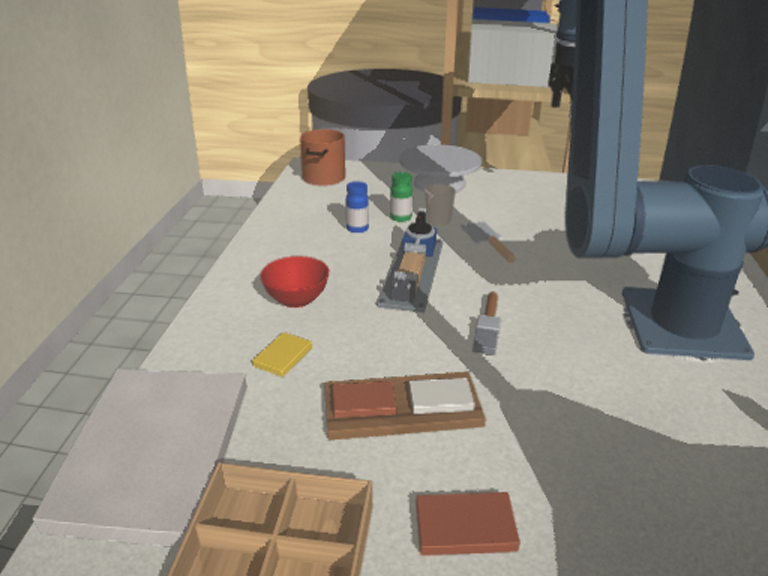

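Candidates, in px of the 1.5x top picture: a brown-red tile on the board (268,282), a larger brown-red tile on the table (193,347), a yellow one (316,218) and the white one (280,328). The target is the one on the board. The clamp is at (442,291), with its knob at (482,292).

Run:
```python
import pickle
from h import *
a,b=pickle.load(open('s.pkl','rb'))
c=a['color']; h=cv2.cvtColor(c,cv2.COLOR_RGB2HSV)
m=(((h[...,0]<9)|(h[...,0]>174))&(h[...,1]>110)).astype(np.uint8)
n,l,st,ce=cv2.connectedComponentsWithStats(m)
for i in range(1,n):
    x,y,w,hh,A=st[i]
    if A>150 and y<280:
        r=cv2.minAreaRect(np.argwhere(l==i)[:,::-1].astype(np.float32)); q=cv2.boxPoints(r)
        P=ray(a,q,0.032); print(ce[i]*1.5,A,'c',P.mean(0),'edges',np.linalg.norm(np.diff(P,axis=0),axis=1),'dir',(P[1]-P[0]),(P[2]-P[1]))
for n,p,z in [('stopend',(386,291),.01),('baseR',(498,291),.01),('knob',(482,292),.06),('base corners',(386,271),.01),('',(498,277),.01),('',(386,309),.01),('',(498,311),.01),('white',(280,328),.032)]:
    print(n,ray(a,[np.array(p)/1.5],z))
M=np.array(arm.snapshot('wrist')['mount']);print(M)
save(b,'crop.png',(200,130,340,300),3)
```

```text
[634.14910714 167.20178571] 560 c [ 0.83237477 -0.61836465  0.032     ] edges [0.17458454 0.11556816 0.17404535] dir [ 0.10682056 -0.13809102  0.        ] [-0.09243059 -0.0693728   0.        ]
[386.91349293 203.59194777] 919 c [0.74626185 0.01362837 0.032     ] edges [0.12584929 0.12482748 0.12430271] dir [-0.00250244 -0.12582441  0.        ] [-0.12476593  0.00391969  0.        ]
[268.84974093 281.01295337] 386 c [0.55981744 0.30397578 0.032     ] edges [0.06359995 0.09083833 0.0631236 ] dir [ 0.0134536  -0.06216071  0.        ] [-0.08849449 -0.0205019   0.        ]
[192.30932897 347.69312602] 611 c [0.40276953 0.49130802 0.032     ] edges [0.07602609 0.1130478  0.07546545] dir [ 0.01016163 -0.07534393  0.        ] [-0.11165658 -0.01768085  0.        ]
stopend [[0.53202731 0.02089908 0.01      ]]
baseR [[ 0.52600706 -0.25383028  0.01      ]]
knob [[ 0.51891119 -0.20580559  0.06      ]]
base corners [[0.58126051 0.01970571 0.01      ]]
 [[ 0.56062226 -0.25539518  0.01      ]]
 [[0.48801875 0.02195796 0.01      ]]
 [[ 0.47685266 -0.25168398  0.01      ]]
white [[0.4456454  0.27741815 0.032     ]]
[[ 9.24319549e-04 -9.51102560e-01 -3.08873869e-01  7.95954139e-02]
 [ 9.99999123e-01  1.17208932e-03 -6.16621961e-04  1.17339486e-04]
 [ 9.48498487e-04 -3.08873028e-01  9.51102809e-01 -1.43251867e-01]
 [ 0.00000000e+00  0.00000000e+00  0.00000000e+00  1.00000000e+00]]
```

View pics/crop.png

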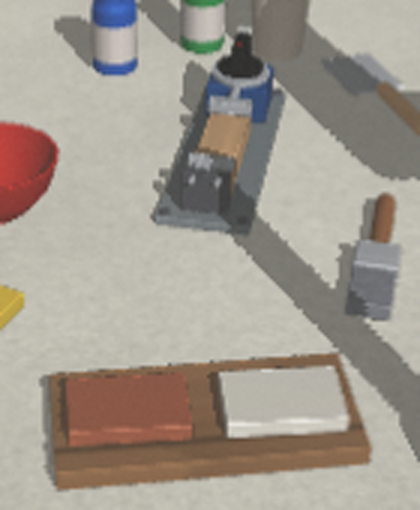

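The tile on the board is confirmed: 90 x 63 mm, next to the white one. The red tile on the table is bigger, about 113 x 76 mm. I'll move to look at the clamp with the wrist camera.

```bash
cat > plan.py <<'E'
from h import *
def yaw(): 
    x=R.from_rotvec(arm.state()['orientation']).as_matrix()[:,0]; return np.arctan2(x[1],x[0])
def plan(p,yw=None,vmax=4.5,start=None,n=None):
    """print rounded rows (cm, rad) to a pose, tool down; returns end"""
    st=arm.state(); p0,y0=start if start else (np.array(st['tool_pos']),yaw())
    yw=y0 if yw is None else yw; d=(np.array(p)-p0)*100; dy=yw-y0
    n=n or int(max(np.ceil(np.linalg.norm(d)/vmax),np.ceil(abs(dy)/.14),1)); y=y0
    for i in range(n):
        c,s=np.cos(y),np.sin(y); e=d/n
        print([[round(float(v),2) for v in (c*e[0]+s*e[1],s*e[0]-c*e[1],-e[2])],[0,0,round(-dy/n,4)]]); y+=dy/n
    return np.array(p),yw
E
python3 -c "
from plan import *
plan((.527,-.09,.25),1.51)"
```

```text
[[3.79, -2.24, -0.16], [0, 0, np.float64(-0.0939)]]
[[3.99, -1.88, -0.16], [0, 0, np.float64(-0.0939)]]
[[4.15, -1.5, -0.16], [0, 0, np.float64(-0.0939)]]
[[4.27, -1.1, -0.16], [0, 0, np.float64(-0.0939)]]
[[4.35, -0.7, -0.16], [0, 0, np.float64(-0.0939)]]
[[4.4, -0.28, -0.16], [0, 0, np.float64(-0.0939)]]
[[4.4, 0.13, -0.16], [0, 0, np.float64(-0.0939)]]
[[4.37, 0.54, -0.16], [0, 0, np.float64(-0.0939)]]
[[4.3, 0.95, -0.16], [0, 0, np.float64(-0.0939)]]
[[4.2, 1.35, -0.16], [0, 0, np.float64(-0.0939)]]
[[4.05, 1.74, -0.16], [0, 0, np.float64(-0.0939)]]
[[3.87, 2.11, -0.16], [0, 0, np.float64(-0.0939)]]
```

arm_command(series=[[[3.8, -2.2, -0.2], [0, 0, -0.094], -1], [[4.0, -1.9, -0.2], [0, 0, -0.094], -1], [[4.2, -1.5, -0.2], [0, 0, -0.094], -1], [[4.3, -1.1, -0.2], [0, 0, -0.094], -1], [[4.4, -0.7, -0.2], [0, 0, -0.094], -1]])

```text
time: 0.65
tool_pos: [0.3414, -0.3329, 0.2412]
orientation: [-2.858, -1.304, -0.0]
force: [0.7, 0.0, 0.0]
gripper_width: 1.002
gripper_force: 0.0
```

arm_command(series=[[[4.4, -0.3, -0.2], [0, 0, -0.094], -1], [[4.4, 0.1, -0.2], [0, 0, -0.094], -1], [[4.4, 0.5, -0.2], [0, 0, -0.094], -1], [[4.3, 1.0, -0.2], [0, 0, -0.094], -1], [[4.2, 1.4, -0.2], [0, 0, -0.094], -1]])

```text
time: 1.15
tool_pos: [0.4757, -0.1575, 0.2513]
orientation: [2.475, 1.934, -0.0]
force: [0.7, -0.2, 0.5]
gripper_width: 1.005
gripper_force: 0.0
```

arm_command(series=[[[4.0, 1.7, 0], [0, 0, -0.094], -1], [[3.9, 2.1, 0], [0, 0, -0.094], -1], [[0, 0, 0], [0, 0, 0], -1], [[0, 0, 0], [0, 0, 0], -1]])

```text
time: 1.55
tool_pos: [0.528, -0.0883, 0.2507]
orientation: [-2.284, -2.156, 0.002]
force: [0.3, -0.2, -0.2]
gripper_width: 0.997
gripper_force: 0.0
```

Run:
```python
from plan import *
import pickle
s=snap('wrist');pickle.dump(s,open('w1.pkl','wb'))
save(s,'w1.png',k=1.5);st=arm.state();print(st['tool_pos'],yaw(),st['time'],st['joints'])
```

```text
[ 0.52756342 -0.08926537  0.25085615] 1.5109490108589585 1.6 [-3.75795375e-01  2.19911930e-01  1.53750036e+00 -6.13841831e-04
  1.38531747e+00 -3.15834374e-01]
```

View pics/w1.png

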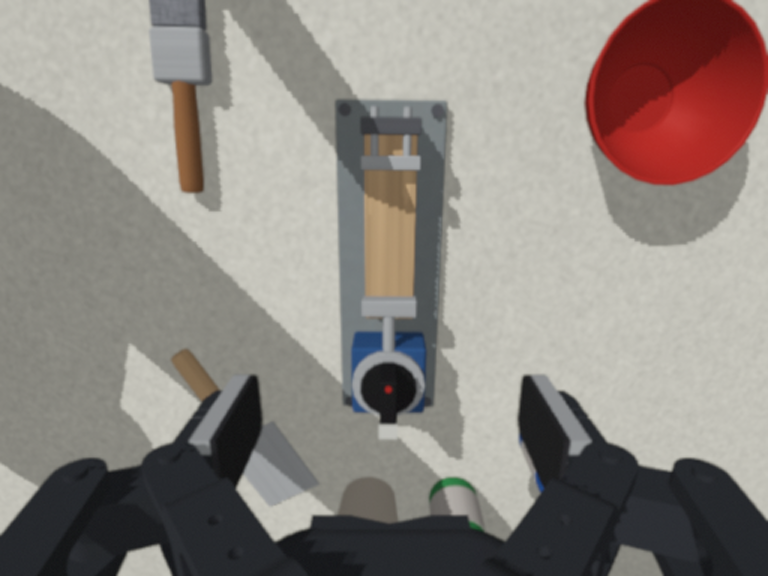

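Run:
```python
from h import *
import pickle
s=pickle.load(open('w1.pkl','rb')); c=s['color']
h=cv2.cvtColor(c,cv2.COLOR_RGB2HSV)
L=[];Rr=[]
for v in range(116,194,3):
    m=np.where((h[v,225:295,0]>8)&(h[v,225:295,0]<24)&(h[v,225:295,1]>80))[0]+225
    L.append((m.min()-.5,v));Rr.append((m.max()+.5,v))
PL=ray(s,L,.04)[:,:2];PR=ray(s,Rr,.04)[:,:2]
print(np.median(np.linalg.norm(PL-PR,axis=1)))
mid=(PL+PR)/2; k=np.polyfit(mid[:,1],mid[:,0],1); print('x=%.4f*y+%.4f'%tuple(k), np.std(mid[:,0]-np.polyval(k,mid[:,1])))
# base plate corners, mid
q=ray(s,np.array([(336,101),(447,101)])/1.5,.01); print('base far corners',q)
g=cv2.cvtColor(c,cv2.COLOR_RGB2GRAY).astype(int)
for u in (245,268,275): print(u,g[98:120,u].tolist())
for u in (245,259,275): print(u,g[190:216,u].tolist())
# red pin
m=((h[...,0]<6)|(h[...,0]>174))&(h[...,1]>150); m[:235]=0;m[285:]=0;m[:,:240]=0;m[:,280:]=0
p=np.argwhere(m)[:,::-1].mean(0);print('pin',p,ray(s,[p],.094))
for n,px,z in [('white end',(389,437),.094),('jawface',(389,298),.054),('stopface',(391,170),.0525),('jawback',(389,316.5),.054)]:print(n,ray(s,[np.array(px)/1.5],z))
save(s,'knob.png',(215,200,305,300),6)
```

```text
0.03888802785359567
x=0.0632*y+0.5336 0.00026508722802782807
base far corners [[0.49208945 0.02816955 0.01      ]
 [0.5803706  0.02312787 0.01      ]]
245 [108, 108, 108, 107, 106, 106, 110, 114, 114, 114, 113, 114, 113, 110, 107, 102, 105, 107, 108, 107, 108, 106]
268 [130, 136, 151, 157, 156, 158, 166, 165, 163, 163, 164, 163, 162, 160, 151, 119, 107, 108, 108, 108, 108, 109]
275 [113, 113, 113, 113, 114, 129, 159, 164, 163, 163, 163, 163, 163, 160, 151, 120, 109, 109, 109, 109, 109, 109]
245 [146, 147, 147, 146, 146, 147, 146, 144, 143, 147, 154, 162, 160, 159, 159, 158, 159, 158, 158, 156, 147, 129, 122, 123, 124, 124]
259 [151, 152, 151, 152, 151, 151, 151, 147, 143, 146, 155, 164, 161, 159, 157, 157, 157, 157, 157, 156, 151, 149, 154, 157, 157, 157]
275 [114, 114, 113, 112, 111, 110, 112, 123, 137, 145, 156, 164, 161, 159, 157, 157, 157, 156, 156, 155, 147, 127, 97, 84, 83, 84]
pin [258.5        259.21428571] [[ 0.52150859 -0.18367988  0.094     ]]
white end [[ 0.51998139 -0.22687201  0.094     ]]
jawface [[ 0.52573583 -0.12473721  0.054     ]]
stopface [[ 0.53288192 -0.02576055  0.0525    ]]
jawback [[ 0.52482832 -0.14057136  0.054     ]]
```

View pics/knob.png

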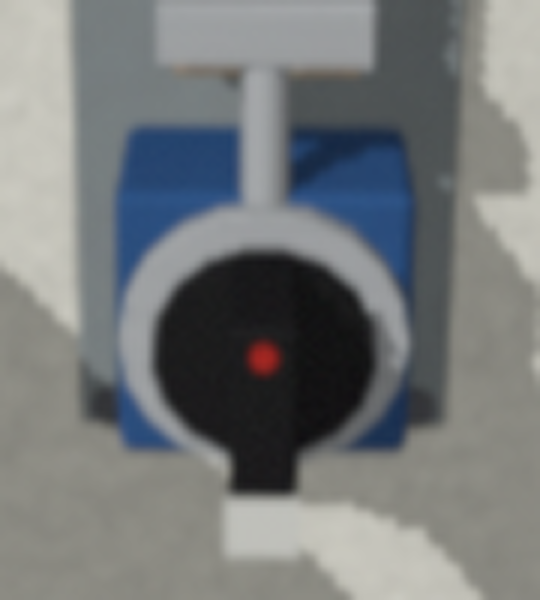

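```bash
python3 -c "
from plan import *
plan((.56,.304,.19),.228)"
```

```text
[[3.95, 0.09, 0.61], [0, 0, np.float64(0.1283)]]
[[3.92, -0.42, 0.61], [0, 0, np.float64(0.1283)]]
[[3.84, -0.92, 0.61], [0, 0, np.float64(0.1283)]]
[[3.69, -1.4, 0.61], [0, 0, np.float64(0.1283)]]
[[3.48, -1.86, 0.61], [0, 0, np.float64(0.1283)]]
[[3.21, -2.29, 0.61], [0, 0, np.float64(0.1283)]]
[[2.89, -2.68, 0.61], [0, 0, np.float64(0.1283)]]
[[2.53, -3.03, 0.61], [0, 0, np.float64(0.1283)]]
[[2.12, -3.33, 0.61], [0, 0, np.float64(0.1283)]]
[[1.68, -3.57, 0.61], [0, 0, np.float64(0.1283)]]
```

arm_command(series=[[[3.9, 0.1, 0.6], [0, 0, 0.128], -1], [[3.9, -0.4, 0.6], [0, 0, 0.128], -1], [[3.8, -0.9, 0.6], [0, 0, 0.128], -1], [[3.7, -1.4, 0.6], [0, 0, 0.128], -1], [[3.5, -1.9, 0.6], [0, 0, 0.128], -1]])

```text
time: 2.1
tool_pos: [0.544, 0.1061, 0.2212]
orientation: [2.854, 1.312, -0.0]
force: [0.4, -0.9, -0.2]
gripper_width: 1.001
gripper_force: 0.0
```

arm_command(series=[[[3.2, -2.3, 0.6], [0, 0, 0.128], -1], [[2.9, -2.7, 0.6], [0, 0, 0.128], -1], [[2.5, -3.0, 0.6], [0, 0, 0.128], -1], [[2.1, -3.3, 0.6], [0, 0, 0.128], -1], [[1.7, -3.6, 0.6], [0, 0, 0.128], -1]])

```text
time: 2.6
tool_pos: [0.5604, 0.3024, 0.1912]
orientation: [3.122, 0.348, -0.0]
force: [0.4, 1.3, -0.4]
gripper_width: 1.001
gripper_force: 0.0
```

arm_command(series=[[[0, 0, 0], [0, 0, 0], -0.6], [[0, 0, 0], [0, 0, 0], -0.6], [[0, 0, 0], [0, 0, 0], -0.6]])

```text
time: 2.9
tool_pos: [0.5602, 0.3011, 0.1914]
orientation: [3.12, 0.36, -0.0]
force: [0.1, 0.5, 0.2]
gripper_width: 0.802
gripper_force: 0.0
```

```bash
cat > tile.py <<'E'
from plan import *
def tile(s,z,lo=0):
    h=cv2.cvtColor(s['color'],cv2.COLOR_RGB2HSV)
    m=(((h[...,0]<9)|(h[...,0]>174))&(h[...,1]>110)).astype(np.uint8)
    n,l,st,ce=cv2.connectedComponentsWithStats(m); i=1+st[1:,4].argmax()
    ct=max(cv2.findContours((l==i).astype(np.uint8),0,1)[0],key=cv2.contourArea).reshape(-1,2)
    P=ray(s,ct,z)[:,:2].astype(np.float32)*1000; r=cv2.minAreaRect(P); q=cv2.boxPoints(r)
    e=[q[1]-q[0],q[2]-q[1]]; e=max(e,key=np.linalg.norm)
    print('tile c',r[0],'size',r[1],'yaw',np.arctan(e[1]/e[0]),'px',st[i],ce[i])
E
python3 - <<'E'
from tile import *
s=snap('wrist');st=arm.state();print(st['tool_pos'],yaw(),st['time'],st['gripper_width'])
tile(s,.032); save(s,'w2.png',k=1.2)
E
```

```text
[0.56027676 0.30106242 0.1916418 ] 0.22921221581685544 2.95 0.8017078030052623
tile c (415.2764587402344, 484.42431640625) size (117.80233001708984, 75.40668487548828) yaw 0.16855434 px [ 39 212  75  92 720] [ 92.7375     246.47777778]
```

View pics/w2.png

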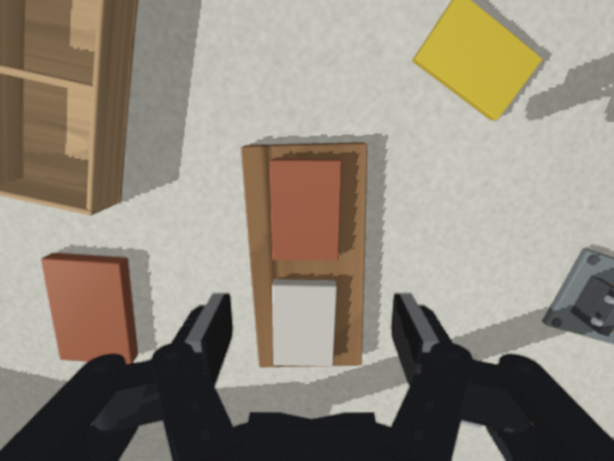

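The red tile is at (305,210) in the 1.2x picture, with the white one below it at (304,322). The mask only caught part of it, so I'll loosen it.

```bash
python3 - <<'E'
from tile import *
s=snap('wrist')
h=cv2.cvtColor(s['color'],cv2.COLOR_RGB2HSV)
for p in [(254,175),(240,150),(275,160),(295,180),(215,175),(75,250)]:print(p,h[p[1],p[0]],s['color'][p[1],p[0]])
E
sed -i "s/h\[...,0\]<9)/h[...,0]<11)/; s/i=1+st\[1:,4\].argmax()/st2=[(a[4] if a[4]>1500 else 0)\/(1+np.hypot(*(c-[255,180]))) for a,c in zip(st,ce)]; i=1+int(np.argmax(st2[1:]))/" tile.py
python3 -c "
from tile import *
tile(snap('wrist'),.032)"
```

```text
(254, 175) [  9 137 154] [154  95  71]
(240, 150) [  9 137 155] [155  96  72]
(275, 160) [  9 139 154] [154  95  70]
(295, 180) [ 15 124 109] [109  83  56]
(215, 175) [ 15 119 141] [141 108  75]
(75, 250) [  9 129 160] [160 103  79]
tile c (560.1397705078125, 307.229736328125) size (90.61662292480469, 60.40153884887695) yaw 0.22092196 px [ 225  132   60   85 4816] [254.10714286 173.72591362]
```

```bash
python3 -c "
from plan import *
plan((.5601,.307,.05),.221,n=4); print(arm.state()['tool_pos'])"
```

```text
[[0.03, -0.14, 3.55], [0, 0, np.float64(0.002)]]
[[0.03, -0.14, 3.55], [0, 0, np.float64(0.002)]]
[[0.03, -0.14, 3.55], [0, 0, np.float64(0.002)]]
[[0.03, -0.14, 3.55], [0, 0, np.float64(0.002)]]
[0.56029009 0.3014187  0.19180883]
```

arm_command(series=[[[0.1, -0.5, 3.5], [0, 0, 0.008], -0.8], [[0, 0, 3.5], [0, 0, 0], -0.8], [[0, 0, 3.5], [0, 0, 0], -0.8], [[0, 0, 3.5], [0, 0, 0], -0.8], [[0, 0, 0], [0, 0, 0], -0.8]])

```text
time: 3.55
tool_pos: [0.5561, 0.3059, 0.0465]
orientation: [3.12, 0.347, -0.015]
force: [-1.1, -0.1, 0.2]
gripper_width: 0.901
gripper_force: 0.0
```

arm_command(series=[[[0, 0, 1], [0, 0, 0], -0.8], [[0, 0, 1], [0, 0, 0], -0.8], [[0, 0, 1], [0, 0, 0], -0.8], [[0, 0, 0.3], [0, 0, 0], -0.8], [[0, 0, 0], [0, 0, 0], -0.8]])

```text
time: 4.05
tool_pos: [0.5595, 0.3081, 0.0182]
orientation: [3.122, 0.349, -0.001]
force: [0.3, -0.7, 0.4]
gripper_width: 0.896
gripper_force: 0.0
```

arm_command(series=[[[0, 0.1, 0.4], [0, 0, 0], -0.6], [[0, 0, 0], [0, 0, 0], -0.4], [[0, 0, 0], [0, 0, 0], 0], [[0, 0, 0], [0, 0, 0], 0.3], [[0, 0, 0], [0, 0, 0], 0.3]], grip_force=40)

```text
time: 4.55
tool_pos: [0.5601, 0.3073, 0.0146]
orientation: [-3.122, -0.349, -0.001]
force: [-0.4, 0.6, 1.0]
gripper_width: 0.691
gripper_force: 44.7
```

```bash
python3 -c "
from plan import *
st=arm.state();print(st['tool_pos'],st['force'],st['gripper_width'],st['gripper_force'],yaw())"
```

```text
[0.56006961 0.30726885 0.01461727] [-0.44371914  0.56725262  1.01582809] 0.6908856888829015 44.70889091491699 0.22283669377119383
```

arm_command(series=[[[0, 0, -1], [0, 0, 0], 0.3], [[0, 0, -2], [0, 0, 0], 0.3], [[0, 0, -4], [0, 0, 0], 0.3], [[0, 0, -4], [0, 0, 0], 0.3], [[0, 0, 0], [0, 0, 0], 0.3]])

```text
time: 5.05
tool_pos: [0.5636, 0.3087, 0.1315]
orientation: [-3.119, -0.349, -0.018]
force: [0.4, 0.0, -0.5]
gripper_width: 0.687
gripper_force: 44.5
```

```bash
python3 -c "
from plan import *
st=arm.state();print(st['tool_pos'],st['force'],st['gripper_width'],st['gripper_force'],yaw())
plan((.5288,-.0765,.12),1.509)"
```

```text
[0.56362906 0.30870772 0.13154533] [ 0.42972773  0.01372901 -0.54843858] 0.6866903270663555 44.483354687690735 0.22301779495302484
[[-1.19, 3.68, 0.12], [0, 0, np.float64(-0.1286)]]
[[-1.65, 3.5, 0.12], [0, 0, np.float64(-0.1286)]]
[[-2.09, 3.26, 0.12], [0, 0, np.float64(-0.1286)]]
[[-2.49, 2.96, 0.12], [0, 0, np.float64(-0.1286)]]
[[-2.85, 2.62, 0.12], [0, 0, np.float64(-0.1286)]]
[[-3.16, 2.23, 0.12], [0, 0, np.float64(-0.1286)]]
[[-3.42, 1.81, 0.12], [0, 0, np.float64(-0.1286)]]
[[-3.62, 1.35, 0.12], [0, 0, np.float64(-0.1286)]]
[[-3.77, 0.88, 0.12], [0, 0, np.float64(-0.1286)]]
[[-3.85, 0.39, 0.12], [0, 0, np.float64(-0.1286)]]
```

arm_command(series=[[[-1.2, 3.7, 0.1], [0, 0, -0.129], 0.3], [[-1.6, 3.5, 0.1], [0, 0, -0.129], 0.3], [[-2.1, 3.3, 0.1], [0, 0, -0.129], 0.3], [[-2.5, 3.0, 0.1], [0, 0, -0.129], 0.3], [[-2.9, 2.6, 0.1], [0, 0, -0.129], 0.3]])

```text
time: 5.55
tool_pos: [0.542, 0.1121, 0.1189]
orientation: [-2.846, -1.329, 0.001]
force: [0.9, 0.1, -2.3]
gripper_width: 0.694
gripper_force: 44.4
```

arm_command(series=[[[-3.2, 2.2, 0.1], [0, 0, -0.129], 0.3], [[-3.4, 1.8, 0.1], [0, 0, -0.129], 0.3], [[-3.6, 1.4, 0.1], [0, 0, -0.129], 0.3], [[-3.8, 0.9, 0.1], [0, 0, -0.129], 0.3], [[-3.9, 0.4, 0.1], [0, 0, -0.129], 0.3]])

```text
time: 6.05
tool_pos: [0.5253, -0.0812, 0.114]
orientation: [-2.279, -2.162, 0.0]
force: [0.2, -0.3, -1.6]
gripper_width: 0.694
gripper_force: 44.4
```

arm_command(series=[[[0, 0, 0], [0, 0, 0], 0.3], [[0, 0, 0], [0, 0, 0], 0.3], [[0, 0, 0], [0, 0, 0], 0.3]])

```text
time: 6.35
tool_pos: [0.5257, -0.0791, 0.1141]
orientation: [-2.285, -2.154, -0.0]
force: [0.2, -0.2, -1.5]
gripper_width: 0.689
gripper_force: 44.4
```

Run:
```python
from plan import *
import pickle
s=snap('wrist');st=arm.state();print(st['tool_pos'],st['orientation'],yaw(),st['time'],st['force'],st['gripper_width'])
pickle.dump(s,open('w3.pkl','wb'));save(s,'w3.png',k=1.5)
plan((.5288,-.0759,.06),1.509,n=3)
```

```text
[ 0.52585684 -0.07877805  0.11411335] [-2.28421520e+00 -2.15558435e+00 -1.28466900e-05] 1.512867905526972 6.4 [-0.81818673  0.84519556 -1.69026627] 0.6854594074362043
[[0.1, 0.09, 1.8], [0, 0, np.float64(0.0013)]]
[[0.1, 0.09, 1.8], [0, 0, np.float64(0.0013)]]
[[0.1, 0.09, 1.8], [0, 0, np.float64(0.0013)]]
```

View pics/w3.png

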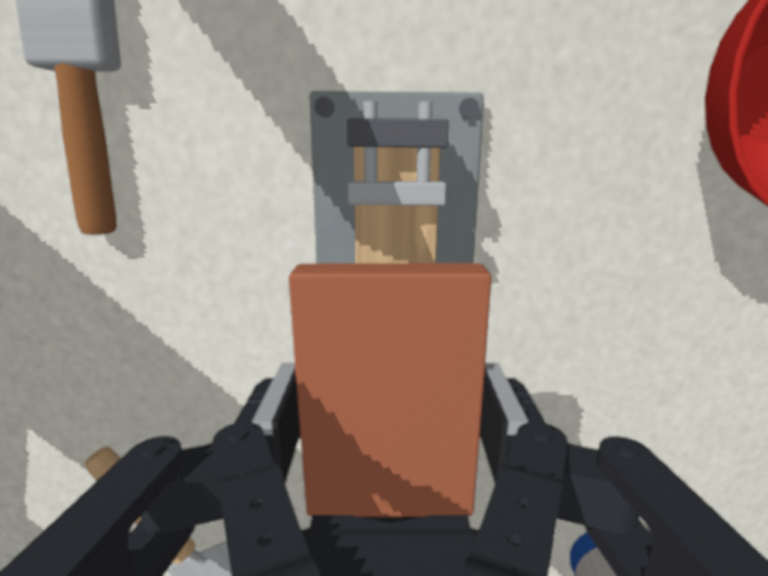

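The tile is held square at (390,395), and the stop pad's edge is at (396,204). I'll measure both.

Run:
```python
from tile import *
import pickle
s=pickle.load(open('w3.pkl','rb'))
t=np.array([[291,271],[490,271],[473,515],[307,515]])/1.5
P=ray(s,t,.1315);print(P,P.mean(0),P[1]-P[0],P[3]-P[0])
print('stop',ray(s,np.array([[348,205],[396,204.5],[445,204]])/1.5,.0525)); print('bed',ray(s,np.array([[354.5,230],[438,230]])/1.5,.04),'base',ray(s,np.array([[310,93],[483,94]])/1.5,.01))
```

```text
[[ 0.50018222 -0.03280722  0.1315    ]
 [ 0.55804076 -0.03615179  0.1315    ]
 [ 0.55331205 -0.12597963  0.1315    ]
 [ 0.49425655 -0.12261644  0.1315    ]] [ 0.5264479  -0.07938877  0.1315    ] [ 0.05785855 -0.00334456  0.        ] [-0.00592566 -0.08980921  0.        ]
stop [[ 0.51054002 -0.02405503  0.0525    ]
 [ 0.53224449 -0.02510209  0.0525    ]
 [ 0.55439081 -0.02613878  0.0525    ]]
bed [[ 0.51143463 -0.03777079  0.04      ]
 [ 0.55213503 -0.04012219  0.04      ]] base [[0.49167604 0.02889228 0.01      ]
 [0.57998651 0.0233112  0.01      ]]
```

arm_command(series=[[[0.38, 0.3, 0], [0, 0, 0], 0.3], [[0, 0, 2], [0, 0, 0], 0.3], [[0, 0, 2], [0, 0, 0], 0.3], [[0, 0, 1.6], [0, 0, 0], 0.3], [[0, 0, 0], [0, 0, 0], 0.3]])

```text
time: 6.9
tool_pos: [0.5278, -0.0745, 0.0563]
orientation: [-2.28, -2.155, 0.003]
force: [-1.6, 0.5, -0.9]
gripper_width: 0.689
gripper_force: 44.4
```

arm_command(series=[[[0, 0, 0], [0, 0, 0], 0.3], [[0, 0, 0], [0, 0, 0], 0.3]])

```text
time: 7.1
tool_pos: [0.5302, -0.0761, 0.0593]
orientation: [2.283, 2.156, 0.001]
force: [-1.0, -0.3, -2.1]
gripper_width: 0.689
gripper_force: 44.4
```

arm_command(series=[[[0.1, -0.12, 0.8], [0, 0, 0], 0.3], [[0, 0, 0.7], [0, 0, 0], 0.3], [[0, 0, 0.3], [0, 0, 0], 0.3], [[0, 0, 0], [0, 0, 0], 0.3], [[0, 0, 0], [0, 0, 0], 0.3]])

```text
time: 7.6
tool_pos: [0.5281, -0.0754, 0.0402]
orientation: [-2.285, -2.156, 0.0]
force: [0.6, -0.1, -1.4]
gripper_width: 0.694
gripper_force: 44.4
```

arm_command(series=[[[0, 0, 0.1], [0, 0, 0], 0.3], [[0, 0, 0.1], [0, 0, 0], 0.3], [[0, 0, 0], [0, 0, 0], 0.3]])

```text
time: 7.9
tool_pos: [0.5282, -0.0753, 0.0383]
orientation: [2.285, 2.156, 0.0]
force: [0.2, 0.5, -2.3]
gripper_width: 0.689
gripper_force: 44.4
```

arm_command(series=[[[0, 0, 0.1], [0, 0, 0], 0.3], [[0, 0, 0], [0, 0, 0], 0.3]])

```text
time: 8.1
tool_pos: [0.5281, -0.0753, 0.0372]
orientation: [-2.285, -2.156, 0.0]
force: [-0.5, 0.5, -2.0]
gripper_width: 0.692
gripper_force: 44.4
```

arm_command(series=[[[0, 0.08, 0.06], [0, 0, 0], 0.3], [[0, 0, 0], [0, 0, 0], 0.3]])

```text
time: 8.3
tool_pos: [0.5291, -0.0753, 0.0367]
orientation: [2.285, 2.156, 0.0]
force: [-0.4, -0.7, -1.1]
gripper_width: 0.688
gripper_force: 44.4
```

arm_command(series=[[[0, 0, 0.06], [0, 0, 0], 0.3], [[0, 0, 0], [0, 0, 0], 0.3]])

```text
time: 8.5
tool_pos: [0.5291, -0.0754, 0.0366]
orientation: [2.285, 2.156, 0.0]
force: [-1.3, 0.5, 3.1]
gripper_width: 0.685
gripper_force: 45.0
```

arm_command(series=[[[0, 0, 0.06], [0, 0, 0], 0.3], [[0, 0, 0], [0, 0, 0], 0.3]])

```text
time: 8.7
tool_pos: [0.5291, -0.0754, 0.0366]
orientation: [2.284, 2.156, 0.0]
force: [-3.9, 0.1, 8.9]
gripper_width: 0.692
gripper_force: 45.7
```

arm_command(series=[[[0, 0, -0.08], [0, 0, 0], 0.3], [[0, 0, 0], [0, 0, 0], -0.45], [[0, 0, 0], [0, 0, 0], -0.6], [[0, 0, 0], [0, 0, 0], -0.7], [[0, 0, 0], [0, 0, 0], -0.7]])

```text
time: 9.2
tool_pos: [0.529, -0.0753, 0.0362]
orientation: [-2.285, -2.156, 0.0]
force: [-0.0, -0.1, -0.4]
gripper_width: 0.851
gripper_force: 0.0
```

arm_command(series=[[[0, 0, -1], [0, 0, 0], -0.7], [[0, 0, -3], [0, 0, 0], -0.7], [[0, 0, -4], [0, 0, 0], -0.7], [[0, 0, -4], [0, 0, 0], -0.7], [[0, 0, -4], [0, 0, 0], -0.7]])

```text
time: 9.7
tool_pos: [0.5287, -0.0752, 0.1987]
orientation: [2.284, 2.156, 0.0]
force: [-0.0, 0.0, -0.4]
gripper_width: 0.845
gripper_force: 0.0
```

arm_command(series=[[[0, 0, 0], [0, 0, 0], -0.3], [[0, 0, 0], [0, 0, 0], -0.3], [[0, 0, 0], [0, 0, 0], -0.3]])

```text
time: 10.0
tool_pos: [0.5282, -0.075, 0.1956]
orientation: [-2.284, -2.155, 0.001]
force: [-0.2, -0.1, -0.4]
gripper_width: 0.651
gripper_force: 0.0
```

Run:
```python
from tile import *
import pickle
s=snap('wrist');st=arm.state();print(st['tool_pos'],yaw(),st['time'],st['force'],st['gripper_width'])
pickle.dump(s,open('w4.pkl','wb'));save(s,'w4.png',k=1.5);tile(s,.054)
```

```text
[ 0.52802573 -0.07502746  0.19508784] 1.5127383251616775 10.05 [-0.56407112 -0.07772811 -0.23306291] 0.6474153920726468
tile c (529.4970703125, -75.36209106445312) size (90.11500549316406, 58.68565368652344) yaw 1.5142195 px [ 230  136   62   89 5221] [260.88833557 179.27868224]
```

View pics/w4.png

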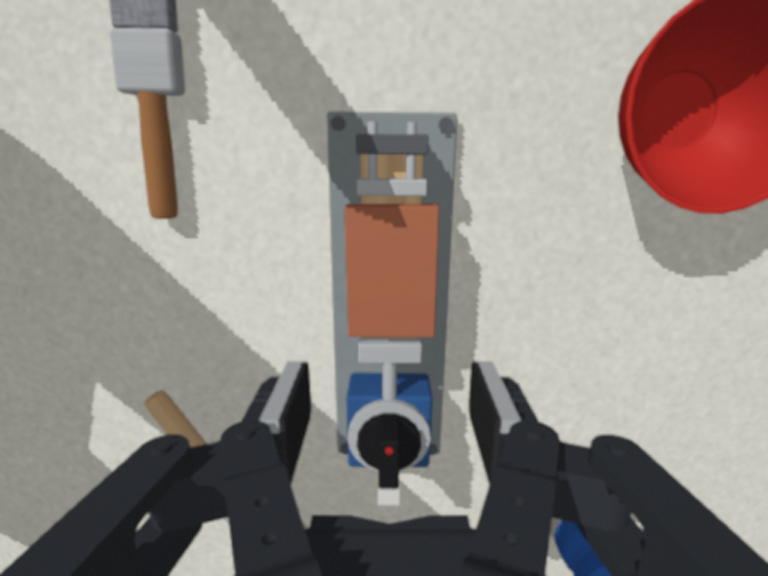

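Run:
```python
from plan import *
import pickle
s=pickle.load(open('w4.pkl','rb'))
print(ray(s,np.array([(389,451),(388,505)])/1.5,.094), ray(s,np.array([(389,441)])/1.5,.064),ray(s,np.array([[347,375],[431,375]])/1.5,.05))
plan((.5205,-.2025,.195),1.509,n=3)
```

```text
[[ 0.52194021 -0.18425738  0.094     ]
 [ 0.51870528 -0.2286648   0.094     ]] [[ 0.52103158 -0.19862614  0.064     ]] [[ 0.49337018 -0.15086992  0.05      ]
 [ 0.55388612 -0.15425688  0.05      ]]
[[-4.26, -0.0, 0.0], [0, 0, np.float64(0.0012)]]
[[-4.26, 0.0, 0.0], [0, 0, np.float64(0.0012)]]
[[-4.26, 0.01, 0.0], [0, 0, np.float64(0.0012)]]
```

arm_command(series=[[[-4.3, 0, 0], [0, 0, 0.003], -0.3], [[-4.3, 0, 0], [0, 0, 0], -0.3], [[-4.3, 0, 0], [0, 0, 0], -0.3], [[0, 0, 4], [0, 0, 0], -0.3], [[0, 0, 4], [0, 0, 0], -0.3]])

```text
time: 10.55
tool_pos: [0.5211, -0.206, 0.1149]
orientation: [2.291, 2.149, 0.0]
force: [0.5, -0.8, -0.6]
gripper_width: 0.651
gripper_force: 0.0
```

arm_command(series=[[[0, 0, 1], [0, 0, 0], -0.3], [[0, 0, 0], [0, 0, 0], -0.3], [[0, 0, 0], [0, 0, 0], -0.3]])

```text
time: 10.85
tool_pos: [0.522, -0.2042, 0.1072]
orientation: [2.287, 2.153, 0.0]
force: [0.9, -0.7, -0.0]
gripper_width: 0.649
gripper_force: 0.0
```

```bash
python3 -c "
from plan import *
st=arm.state();print(st['tool_pos'],st['force'],st['wrist_torque'],st['joints'],yaw())
plan((.5207,-.203,.067),1.509,n=3)"
```

```text
[ 0.52195328 -0.20418913  0.10720118] [ 0.87036725 -0.66424402 -0.02116359] [0.0397519  0.03251144 0.02183165] [-5.71900768e-01  3.88767799e-01  1.67567224e+00  6.14575467e-07
  1.07625152e+00 -5.11493974e-01] 1.5103890677089364
[[0.04, -0.04, 1.34], [0, 0, np.float64(0.0005)]]
[[0.04, -0.04, 1.34], [0, 0, np.float64(0.0005)]]
[[0.04, -0.04, 1.34], [0, 0, np.float64(0.0005)]]
```

arm_command(series=[[[0.1, -0.12, 1.4], [0, 0, 0], -0.3], [[0, 0, 1.4], [0, 0, 0], -0.3], [[0, 0, 1.0], [0, 0, 0], -0.3], [[0, 0, 0.1], [0, 0, 0], -0.3], [[0, 0, 0], [0, 0, 0], -0.3]])

```text
time: 11.35
tool_pos: [0.5207, -0.2032, 0.0682]
orientation: [2.287, 2.152, 0.001]
force: [-0.4, -0.5, 0.8]
gripper_width: 0.652
gripper_force: 0.0
```

arm_command(series=[[[0, 0, 0], [0, 0, 0], 0.2], [[0, 0, 0], [0, 0, 0], 0.6], [[0, 0, 0], [0, 0, 0], 0.8], [[0, 0, 0], [0, 0, 0], 0.9], [[0, 0, 0], [0, 0, 0], 0.9]], grip_force=70)

```text
time: 11.85
tool_pos: [0.5201, -0.2032, 0.0681]
orientation: [2.288, 2.152, -0.0]
force: [-2.8, 1.0, 6.0]
gripper_width: 0.151
gripper_force: 68.3
```

```bash
python3 -c "
from plan import *
st=arm.state();print(st['tool_pos'],st['force'],st['wrist_torque'],st['joint_efforts'][5],st['gripper_width'],st['gripper_force'],yaw())"
```

```text
[ 0.52006359 -0.20323629  0.06806976] [-2.84544554  0.98928198  5.96804649] [-0.0294204   0.41650036 -0.16793179] -0.17387271858751774 0.15090478017195125 68.33395957946777 1.5095329556976698
```

```bash
cat > t.py <<'E'
from plan import *
st=arm.state();print('t%.2f yaw %.3f Mz %.3f j6 %.3f q6 %.3f pos'%(st['time'],yaw(),st['wrist_torque'][2],st['joint_efforts'][5],st['joints'][5]),st['tool_pos'].round(4),'F',st['force'].round(1),'w %.3f'%st['gripper_width'])
E
echo
```

```text
(no output)
```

arm_command(series=[[[0, 0, 0], [0, 0, 0.08], 0.9], [[0, 0, 0], [0, 0, 0.08], 0.9], [[0, 0, 0], [0, 0, 0.08], 0.9]])

```text
time: 12.15
tool_pos: [0.5198, -0.2032, 0.0681]
orientation: [2.531, 1.86, -0.001]
force: [-3.1, 0.4, 5.9]
gripper_width: 0.151
gripper_force: 68.4
```

```bash
python3 t.py
```

```text
t12.15 yaw 1.267 Mz 0.322 j6 -0.797 q6 -0.268 pos [ 0.5198 -0.2032  0.0681] F [-3.1  0.4  5.9] w 0.151
```

arm_command(series=[[[0, 0, 0], [0, 0, 0.08], 0.9], [[0, 0, 0], [0, 0, 0.08], 0.9], [[0, 0, 0], [0, 0, 0.08], 0.9]])

```text
time: 12.45
tool_pos: [0.5197, -0.2031, 0.0681]
orientation: [2.736, 1.544, -0.001]
force: [-3.2, 1.5, 6.2]
gripper_width: 0.148
gripper_force: 68.5
```

```bash
python3 t.py
```

```text
t12.45 yaw 1.027 Mz 0.210 j6 -0.795 q6 -0.028 pos [ 0.5197 -0.2031  0.0681] F [-3.2  1.5  6.2] w 0.148
```

arm_command(series=[[[0, 0, 0], [0, 0, 0.1], 0.9], [[0, 0, 0], [0, 0, 0.1], 0.9], [[0, 0, 0], [0, 0, 0.1], 0.9], [[0, 0, 0], [0, 0, 0.1], 0.9]])

```text
time: 12.85
tool_pos: [0.5194, -0.2029, 0.068]
orientation: [-2.988, -0.968, 0.002]
force: [-4.3, 1.6, 7.4]
gripper_width: 0.15
gripper_force: 68.6
```

```bash
python3 t.py
```

```text
t12.85 yaw 0.627 Mz 0.276 j6 -1.052 q6 0.373 pos [ 0.5194 -0.2029  0.068 ] F [-4.3  1.6  7.4] w 0.150
```

arm_command(series=[[[0, 0, 0], [0, 0, 0.08], 0.9], [[0, 0, 0], [0, 0, 0.08], 0.9], [[0, 0, 0], [0, 0, 0.08], 0.9]])

```text
time: 13.15
tool_pos: [0.5193, -0.2028, 0.068]
orientation: [-3.082, -0.605, 0.002]
force: [-4.4, 1.8, 8.2]
gripper_width: 0.149
gripper_force: 68.7
```

```bash
python3 t.py
```

```text
t13.15 yaw 0.387 Mz 0.355 j6 -0.787 q6 0.612 pos [ 0.5193 -0.2028  0.068 ] F [-4.4  1.8  8.2] w 0.149
```

arm_command(series=[[[0, 0, 0], [0, 0, 0.08], 0.9], [[0, 0, 0], [0, 0, 0.08], 0.9]])

```text
time: 13.35
tool_pos: [0.5192, -0.2026, 0.068]
orientation: [-3.121, -0.356, 0.002]
force: [-4.0, 1.9, 7.7]
gripper_width: 0.15
gripper_force: 68.7
```

```bash
python3 t.py
```

```text
t13.35 yaw 0.227 Mz 0.227 j6 -0.788 q6 0.772 pos [ 0.5192 -0.2026  0.068 ] F [-4.   1.9  7.7] w 0.150
```

arm_command(series=[[[0, 0, 0], [0, 0, 0.08], 0.9], [[0, 0, 0], [0, 0, 0.08], 0.9]])

```text
time: 13.55
tool_pos: [0.5192, -0.2025, 0.068]
orientation: [-3.139, -0.106, 0.003]
force: [-5.3, 2.3, 8.3]
gripper_width: 0.148
gripper_force: 68.8
```

```bash
python3 t.py
```

```text
t13.55 yaw 0.067 Mz 0.285 j6 -0.787 q6 0.932 pos [ 0.5192 -0.2025  0.068 ] F [-5.3  2.3  8.3] w 0.148
```

arm_command(series=[[[0, 0, 0], [0, 0, 0.08], 0.9], [[0, 0, 0], [0, 0, 0.08], 0.9]])

```text
time: 13.75
tool_pos: [0.5192, -0.2024, 0.068]
orientation: [-3.137, 0.145, 0.003]
force: [-4.5, 3.5, 8.5]
gripper_width: 0.146
gripper_force: 68.8
```

```bash
python3 t.py
```

```text
t13.75 yaw -0.093 Mz 0.235 j6 -0.788 q6 1.092 pos [ 0.5192 -0.2024  0.068 ] F [-4.5  3.5  8.5] w 0.146
```

arm_command(series=[[[0, 0, 0], [0, 0, 0.05], 0.9], [[0, 0, 0], [0, 0, 0.05], 0.9]])

```text
time: 13.95
tool_pos: [0.5192, -0.2023, 0.068]
orientation: [-3.127, 0.3, 0.003]
force: [-4.5, 3.6, 8.0]
gripper_width: 0.15
gripper_force: 68.9
```

```bash
python3 t.py
```

```text
t13.95 yaw -0.191 Mz 0.466 j6 -0.198 q6 1.190 pos [ 0.5192 -0.2023  0.068 ] F [-4.5  3.6  8. ] w 0.150
```

arm_command(series=[[[0, 0, 0], [0, 0, 0.05], 0.9], [[0, 0, 0], [0, 0, 0.05], 0.9]])

```text
time: 14.15
tool_pos: [0.5192, -0.2022, 0.068]
orientation: [-3.108, 0.455, 0.003]
force: [-4.3, 3.3, 8.5]
gripper_width: 0.146
gripper_force: 68.9
```

```bash
python3 t.py
```

```text
t14.15 yaw -0.291 Mz 0.469 j6 -0.168 q6 1.290 pos [ 0.5192 -0.2022  0.068 ] F [-4.3  3.3  8.5] w 0.146
```

arm_command(series=[[[0, 0, 0], [0, 0, 0.05], 0.9], [[0, 0, 0], [0, 0, 0.05], 0.9]])

```text
time: 14.35
tool_pos: [0.5192, -0.2021, 0.068]
orientation: [-3.081, 0.61, 0.003]
force: [-3.5, 4.1, 9.1]
gripper_width: 0.149
gripper_force: 68.9
```

```bash
python3 t.py
```

```text
t14.35 yaw -0.391 Mz 0.481 j6 -0.158 q6 1.390 pos [ 0.5192 -0.2021  0.068 ] F [-3.5  4.1  9.1] w 0.149
```

arm_command(series=[[[0, 0, 0], [0, 0, 0.05], 0.9], [[0, 0, 0], [0, 0, 0.05], 0.9]])

```text
time: 14.55
tool_pos: [0.5192, -0.202, 0.068]
orientation: [-3.047, 0.763, 0.003]
force: [-4.7, 4.4, 8.6]
gripper_width: 0.152
gripper_force: 68.9
```

```bash
python3 t.py
```

```text
t14.55 yaw -0.491 Mz 0.538 j6 -0.148 q6 1.490 pos [ 0.5192 -0.202   0.068 ] F [-4.7  4.4  8.6] w 0.152
```

arm_command(series=[[[0, 0, 0], [0, 0, 0.05], 0.9], [[0, 0, 0], [0, 0, 0.05], 0.9]])

```text
time: 14.75
tool_pos: [0.5193, -0.202, 0.068]
orientation: [-3.005, 0.914, 0.003]
force: [-2.9, 4.9, 9.0]
gripper_width: 0.147
gripper_force: 68.8
```

```bash
python3 t.py
```

```text
t14.75 yaw -0.591 Mz 0.450 j6 -0.213 q6 1.590 pos [ 0.5193 -0.202   0.068 ] F [-2.9  4.9  9. ] w 0.147
```

arm_command(series=[[[0, 0, 0], [0, 0, 0.05], 0.9]])

```text
time: 14.85
tool_pos: [0.5193, -0.2019, 0.068]
orientation: [-2.981, 0.99, 0.003]
force: [-4.8, 4.4, 8.9]
gripper_width: 0.153
gripper_force: 68.9
```

```bash
python3 t.py
```

```text
t14.85 yaw -0.641 Mz 0.245 j6 -0.439 q6 1.641 pos [ 0.5193 -0.2019  0.068 ] F [-4.8  4.4  8.9] w 0.153
```

arm_command(series=[[[0, 0, 0], [0, 0, 0.05], 0.9]])

```text
time: 14.95
tool_pos: [0.5193, -0.2019, 0.068]
orientation: [-2.955, 1.065, 0.003]
force: [-5.0, 4.4, 9.0]
gripper_width: 0.152
gripper_force: 68.9
```

```bash
python3 t.py
```

```text
t14.95 yaw -0.692 Mz 0.038 j6 -0.648 q6 1.691 pos [ 0.5193 -0.2019  0.068 ] F [-5.   4.4  9. ] w 0.152
```

The torque has fallen from 0.54 to 0.04 N m, so that was the first click. Letting go.

arm_command(series=[[[0, 0, 0], [0, 0, 0], 0.6], [[0, 0, 0], [0, 0, 0], 0.2], [[0, 0, 0], [0, 0, 0], -0.3], [[0, 0, 0], [0, 0, 0], -0.3], [[0, 0, 0], [0, 0, 0], -0.3]])

```text
time: 15.45
tool_pos: [0.5201, -0.2031, 0.0672]
orientation: [-2.956, 1.063, 0.0]
force: [-0.7, -0.2, -0.1]
gripper_width: 0.651
gripper_force: 0.0
```

arm_command(series=[[[0, 0, -1], [0, 0, 0], -0.3], [[0, 0, -3], [0, 0, 0], -0.3], [[0, 0, -4], [0, 0, 0], -0.3], [[0, 0, -4], [0, 0, 0], -0.3], [[0, 0, -4], [0, 0, 0], -0.3]])

```text
time: 15.95
tool_pos: [0.5199, -0.2029, 0.2297]
orientation: [2.956, -1.063, 0.001]
force: [0.2, -0.1, -0.0]
gripper_width: 0.647
gripper_force: 0.0
```

arm_command(series=[[[1, 2, 0], [0, 0, -0.14], -0.3], [[1, 2, 0], [0, 0, -0.14], -0.3], [[1, 2, 0], [0, 0, -0.14], -0.3], [[0, 0, 0], [0, 0, 0], -0.3], [[0, 0, 0], [0, 0, 0], -0.3]])

```text
time: 16.45
tool_pos: [0.5142, -0.2694, 0.2276]
orientation: [-3.112, 0.429, -0.0]
force: [0.1, -0.0, 0.0]
gripper_width: 0.652
gripper_force: 0.0
```

```bash
python3 - <<'E'
from tile import *
s=snap('wrist');print(arm.state()['tool_pos'],arm.state()['time']);save(s,'w5.png',k=1.5)
E
python3 t.py
```

```text
[ 0.51420341 -0.26882769  0.22753452] 16.5
t16.50 yaw -0.273 Mz -0.029 j6 -0.042 q6 1.169 pos [ 0.5142 -0.2688  0.2275] F [-0.4 -0.4 -0.1] w 0.649
```

View pics/w5.png

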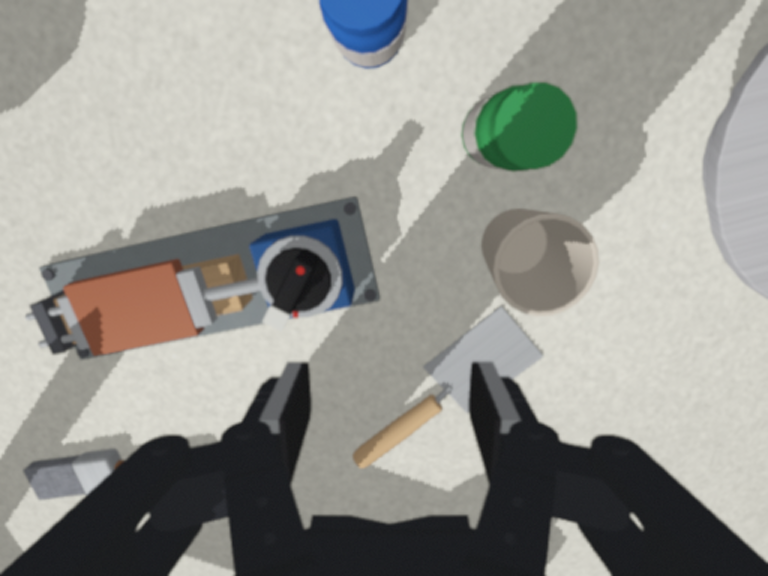

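The tile sits tight between the jaw (195,297) and the pressed-back stop (60,325). The knob's white end (about 280,305) is ahead of the collar's red line (295,315) by roughly one click. Handing in.

```bash
python3 -c "
from bench import arm
print(arm.close_job())"
```

```text
the job is handed in; nothing more can be done
None
```

I laid the terracotta tile on the bed, clamped it against the stop and turned the knob to its first click (torque fell from 0.54 to 0.04 N m), then let go and handed the job in at about 16.5 s; no verdict was returned.

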